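# Open the filter cover of the bench dust extractor

### The job

The dust extractor's filter is due for a change. With the fingertips only, press the snap tab at the near end of its perforated filter cover down until the cover springs loose, then push the cover straight back off its seat, along the machine, until the filter opening is completely uncovered and the cover lies flat on the machine's rear deck. Do not lift the cover or let it fall, and leave the other things where they are.

Things in the scene. Friction and masses are not known exactly. Their poses are not given: they have to be found in the camera images.
- extractor: Low white bench dust extractor, fixed: x -142 to +156 mm, y -74 to +120, flat deck 80 mm above the table. Origin at table level under the cover's centre line; x is the way the cover slides off, y left, z up. The near end (tab) faces the robot, turned up to 0.6 rad. The side strip (y 66 to 120) carries a fixed knob and rocker switch (not used) and the tweezers.
- opening (a point): Centre of the filter opening, at deck height (extractor x -23, y 0, z 80 mm). The opening is 74 mm along x (x -60 to +14) by 100 mm wide, with a pleated filter 14 mm below the deck; the closed cover hides it. Guides (x -88 to +20) hold the cover's sides: lips at y beyond +-55, tops 9.5 mm above the deck.
- rear_deck (a point): Point on the bare rear deck at extractor x +81, y 0, z 80 mm: a good final place for the cover's origin. A 7 mm high end stop crosses the deck at x 146 to 152; against it the cover's origin is at x +91.
- tab_pad (a point): Top of the snap tab's round thumb pad, at rest at extractor x -102, y 0, z 94 mm: a grey ribbed half-round, 27 mm wide (y), 18 mm long (x), on a tongue in the front deck just before the cover's near edge (x -90). It stands 14 mm above the deck, 9 mm above the cover's top. Nothing within 50 mm of it is higher than the fully pressed pad, so wide fingers may overhang it.
- tab (a joint): Snap tab angle, rad: 0 at rest, 0.16 pressed to its stop; it springs back when let go. Hinge at extractor x -136, z 76 mm, so the pad's top sinks 5.4 mm in a full press. The tooth on its tip, standing in a slot of the cover, lets the cover go at about 0.12 rad (4.1 mm at the pad). Pressing takes up to about 8 N, more only at the stop.
- cover: Loose grey perforated plate, 110 (x) x 116 (y) x 5 mm, 0.1 to 0.2 kg. Origin: centre of its underside, axes as the extractor's. Closed: extractor x -35, y 0, z 80 mm. Let go by the tab, a spring drives it 12 mm along +x, where it stays, past the tooth; it then slides at 1 to 3 N. The opening is uncovered when its origin is past x +69; the guides end there too (x +75).
- cover_step (a point): Middle of the push face of the cover's thumb step: an upright face 44 mm wide (y) looking to the near end (cover -x), at the cover's x 0, y 0, z 11 mm. It rises from the cover's top (z 5) to z 17 and the step slopes down behind it. The cover is flat for 55 mm before the face, apart from the tooth's slot (x -50 to -31).
- tweezers: Steel tweezers, 115 x 15 x 8 mm, lying on the extractor's side strip; bystander. Origin under the middle.
- spare_filter: New pleated filter in a card frame, 72 x 98 x 18 mm, lying to the right of the extractor; bystander. Origin under the middle.
- jar: Glass jar with metal cap, 68 mm across, 105 mm high; bystander beside the extractor. Origin under the middle.
- pump_bottle: White pump bottle, 60 mm across, 150 mm high; bystander beside the extractor. Origin under the middle.
- cup: White cup, 72 mm across, 80 mm high; bystander beside the extractor. Origin under the middle.
- tub: Clear open tub of dried rose hips, 85 x 110 x 45 mm; bystander to the right of the extractor. Origin under the middle.
- brush: Brush 170 mm long lying left of the extractor; bystander.
There are look-alikes about, which are no part of the job. Of the things like the cover, leave any that is black; of the rest the smaller one is meant.

How it is judged (in metres and radians):
On the way, in this order (a step that is already met when the one before it is completed fails the run):
1. the snap tab is pressed in while the cover is still near its seat (value of joint tab above 0.08 rad and x of cover in the frame of extractor below -0.005 m).
2. the cover has been pushed back so that the opening is completely uncovered (x of cover in the frame of extractor above 0.069 m), for 0.1 s.
At the end, for the whole second after the job is handed in: Cover at rest and flat (within 0.06 rad, underside within 4 mm of deck height) on the rear deck: origin between extractor x +69 mm (opening completely uncovered) and +98 mm, within 25 mm of the centre line; tab sprung back (below 0.03 rad) (x of cover in the frame of extractor between 0.069 and 0.098 m and y of cover in the frame of extractor between -0.025 and 0.025 m and z of cover in the frame of extractor between 0.076 and 0.084 m and angle between cover's own z axis and vertical below 0.06 rad and linear speed of cover below 0.01 m/s and value of joint tab below 0.03 rad); the robot touches nothing.
It fails at once if the cover is lifted more than 10 mm off the deck, tipped or dropped (z of cover in the frame of extractor above 0.09 m or z of cover in the frame of extractor below 0.07 m or angle between cover's own z axis and vertical above 0.15 rad).
It fails at once if one of the bystanders (tweezers, spare filter, jar, pump bottle, cup, tub, brush) is moved more than 30 mm (distance of any of tweezers, spare_filter, jar, pump_bottle, cup, tub, brush from where it was at the start of the episode above 0.03 m).
It also fails if it takes over 35 s, if anything falls off the work surface, if the arm or the gripper's body presses on something with over 40 N, if the wrist force passes 120 N, or if a joint passes its speed limit or range.

### The arm

A 6-joint arm with a two-finger parallel gripper is mounted at the origin on the work surface. World frame = base frame: x ahead of the robot, y to its left, z up, the work surface at z = 0. Lengths are in mm, angles in rad, forces in N, time in s.
With the tool pointing down it reaches from about 325 to 875 mm from the base axis. Payload 4.4 kg.
Tool frame: the origin (TCP) lies on the centre line of the jaws, within the pads' length; the fingertips stand ahead of it and the grasp point (between the pads) lies 6 mm ahead of it (ctrl.tcp_to_tips is the z of the fingertips in the tool frame, in mm); z points along the fingers, y is the line along which they close (so a half turn about z gives the same grasp; the last joint's range is limited). The gripper opens to 85 mm and grips with 20 to 120 N. Pads are 22 mm wide; open, the fingers measure 114 mm over their backs; the gripper's body (76 mm by 85 mm) begins 54 mm behind the grasp point. The pads swing forward as they close: fully open they stand 13 mm farther back than shut.
Start: joints at [1.171, 0.207, 1.542, -0, 1.393, -0.15], TCP at [142.156, 557.153, 256.282] pointing down, gripper open.
Joint ranges: [-2.73, 2.73], [-0.86, 2.22], [0.23, 2.46], [-1.11, 4.25], [0.08, 2.63], [-2.82, 2.82]. Speed limits (rad/s): [2.79, 2.79, 3.14, 3.14, 3.14, 3.14].

### API

Orientations are given as a 3x3 rotation matrix whose columns are the frame's x, y, z axes.
In Python, from plant import ctrl, sensors, optics gives the robot as it stands. Calls block until the motion is done:
- ctrl.move_ptp(position, orientation): joint-space move of the TCP to a pose.
- ctrl.move_l(position, rot=None, vel=150, threshold=None): straight line of the TCP; rot=None keeps the orientation; vel is the mean speed in mm/s. With threshold (N) it stops when the force on the tool has changed by that much, and returns True; else False.
- ctrl.set_joints(angles): joint-space move.
- ctrl.gripper_to(opening, force=None): finger opening in mm; force is the grip in N (None keeps the last); returns when the fingers have stopped.
- ctrl.hold(seconds).
- ctrl.solve_ik(position, orientation): joint angles nearest the present ones, or None.
- sensors.read_state(): the state.
- optics.grab_frame(name): name is "scene" or "top" or "wrist"; returns (picture, depth): 384x512x3 uint8, red, green, blue; 384x512 float32, mm along the optical axis (not along the pixel's ray), 0 where there is no reading.
- optics.camera_params(name): a dict with "mtx" (3x3 intrinsics, pixels), "R" (3x3) and "t" (3): a world point X has camera coordinates R X + t; the wrist camera has in their place "T_tool_cam" (4x4, takes a point from camera to tool coordinates, whose origin is the TCP and whose axes are the flange's). Camera axes: x right, y down, z forward; pixel columns grow to the right and rows downward; lengths in mm; the calibration is good to about 2 mm. The wrist camera is an equidistant fisheye: a pixel r from the principal point sees the ray r / f radians off the axis. A picture is of the moment at which its call begins: read the wrist's pose just before it. camera_params takes no time and is no camera call.
A pose or a line that the arm cannot do raises ctrl.MotionError and nothing moves.
- ctrl.finish_job(): hands the job in; it is judged then, once.
The state is a dict: "t": time; "q": joint angles; "qvel": joint speeds; "tau": joint torques, N m; "eef_pos": TCP position; "eef_rot": TCP orientation; "force": force on the tool from outside, world axes, zero at the start; "wrist_torque": the same for the moment, N m; "grip_width": finger opening in mm; "grasp_force": force on a finger pad.
Only numpy, scipy, OpenCV 4.12 (cv2) and the standard library are available. Lean on these libraries where they do the work, as an engineer would, in place of code of your own. Each camera call takes 0.05 s, during which the arm holds its last target. There are 200 camera calls.

## Working session

There is one attempt and no reset: what is moved stays moved. The work goes in short steps, each a Python script; the robot and the scene stay as the last script left them, time stands still between calls to the robot, and variables do not carry over. Pictures are saved under pics/ and viewed, at most 10 in all, crops included, and the job is handed in when it is done.

```bash
mkdir -p pics; ls; python3 - <<'E'
from plant import ctrl,sensors,optics
import cv2,numpy as np
s=sensors.read_state();print(s['t'],s['eef_pos'],ctrl.tcp_to_tips)
for n in('top','scene'):
    im,d=optics.grab_frame(n);np.savez('/tmp/%s.npz'%n,im=im,d=d);cv2.imwrite('pics/%s.png'%n,im[:,:,::-1])
    p=optics.camera_params(n);print(n,p)
E
```

```text
pics
0.0 [141.88463816 556.46901376 255.08873099] 25.0
top {'mtx': array([[460.48695276,   0.        , 255.47936255],
       [  0.        , 460.48695276, 193.06202851],
       [  0.        ,   0.        ,   1.        ]]), 'R': array([[ 0.01979642, -0.99972876,  0.01226832],
       [-0.9980223 , -0.02049189, -0.0594271 ],
       [ 0.05966239, -0.01106761, -0.99815726]]), 't': array([  15.47626932,  537.01332942, 1267.62368935])}
scene {'mtx': array([[403.07200921,   0.        , 258.55688917],
       [  0.        , 403.07200921, 191.50513263],
       [  0.        ,   0.        ,   1.        ]]), 'R': array([[-0.91449189,  0.40458973, -0.00342602],
       [ 0.34091708,  0.76595749, -0.54505474],
       [-0.21789936, -0.49961612, -0.83839346]]), 't': array([ 489.01399809, -179.56961083, 1090.83763509])}
```

View pics/top.png

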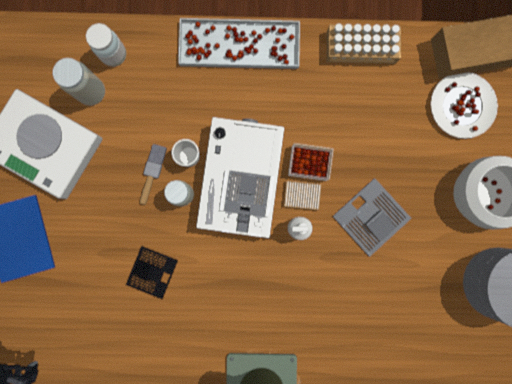

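View pics/scene.png

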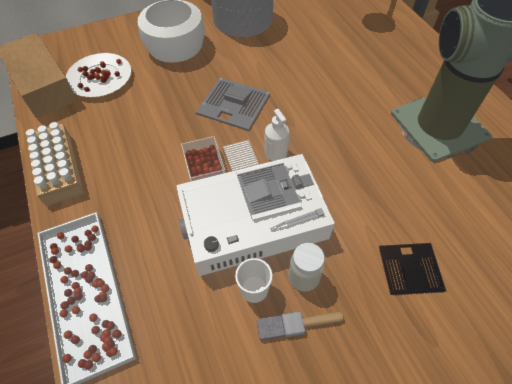

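The top view shows the extractor at about (240,178), with its closed cover at (248,193) and its tab at about (243,220), facing the robot. The black and the larger grey look-alikes lie apart on the table. I'll fit the deck rectangle, then check the pad and step from depth.

```bash
cat > h.py <<'E'
import numpy as np,cv2
from plant import ctrl,sensors,optics
def cloud(name,d):
    p=optics.camera_params(name);v,u=np.indices(d.shape);K=p['mtx']
    c=np.stack([(u-K[0,2])/K[0,0]*d,(v-K[1,2])/K[1,1]*d,d],-1)
    return (c-p['t'])@p['R']
E
python3 - <<'E'
from h import *
z=np.load('/tmp/top.npz');im=z['im'];X=cloud('top',z['d']);h=X[...,2]
print('table',np.median(h[250:300,200:260]))
m=((h>70)&(h<102)&(z['d']>0)).astype(np.uint8);m[:, :196]=0;m[:,290:]=0;m[:110]=0;m[245:]=0
m=cv2.morphologyEx(m,cv2.MORPH_OPEN,np.ones((5,5)))
n,l,st,_=cv2.connectedComponentsWithStats(m);k=1+st[1:,4].argmax();print(st[k])
P=X[l==k];print('deck',np.median(P[:,2]))
r=cv2.minAreaRect(P[:,:2].astype(np.float32));print(r)
b=cv2.boxPoints(r)
# x axis: long side, pointing +x
e=b[1]-b[0];f=b[2]-b[1];a=e if np.hypot(*e)>np.hypot(*f) else f
a=a/np.hypot(*a);a=a*np.sign(a[0]);y=np.array([-a[1],a[0]])
O=np.array(r[0])-7*a-23*y;print('yaw',np.arctan2(a[1],a[0]),'O',O)
L=np.stack([(X[...,:2]-O)@a,(X[...,:2]-O)@y],-1)
def box(x0,x1,y0,y1,z0,z1):
    q=(L[...,0]>x0)&(L[...,0]<x1)&(L[...,1]>y0)&(L[...,1]<y1)&(h>z0)&(h<z1)
    return q.sum(),L[q].mean(0).round(1),h[q].mean().round(1), np.ptp(L[q],axis=0).round(1)
print('pad',box(-125,-85,-25,25,88,110)); print('step',box(-60,20,-40,40,90,110))
# warp to local map 2px/mm, at z=85
p=optics.camera_params('top')
src=[];dst=[]
for lx,ly in((-150,-90),(-150,130),(170,130),(170,-90)):
    w=np.r_[O+lx*a+ly*y,83];c=p['mtx']@(p['R']@w+p['t']);src.append(c[:2]/c[2]);dst.append(((130-ly)*2.5,(170-lx)*1.8))
dst=[((130-ly)*1.8,(170-lx)*1.8) for lx,ly in((-150,-90),(-150,130),(170,130),(170,-90))]
M=cv2.getPerspectiveTransform(np.float32(src),np.float32(dst))
o=cv2.warpPerspective(im,M,(396,576),flags=cv2.INTER_CUBIC)
def px(lx,ly):return int((130-ly)*1.8),int((170-lx)*1.8)
cv2.rectangle(o,px(-142,-74),px(156,120),(255,0,0),1);cv2.rectangle(o,px(-90,-58),px(20,58),(0,255,0),1)
cv2.circle(o,px(-102,0),3,(255,0,0),1);cv2.circle(o,px(-35,0),3,(255,0,0),1)
cv2.imwrite('pics/loc.png',o[:,:,::-1])
E
```

```text
table 0.15037771862966048
[ 197  118   87  120 7466]
deck 81.00348356165682
((575.2544555664062, 68.30958557128906), (194.3339080810547, 299.31915283203125), 83.31053161621094)
yaw -0.11675325 O [565.62288284  46.28158474]
pad (np.int64(66), array([-100.6,   -0.4]), np.float64(93.0), array([24.8, 34.5]))
step (np.int64(199), array([-19.7,  -0.3]), np.float64(94.8), array([64.1, 69.3]))
```

View pics/loc.png

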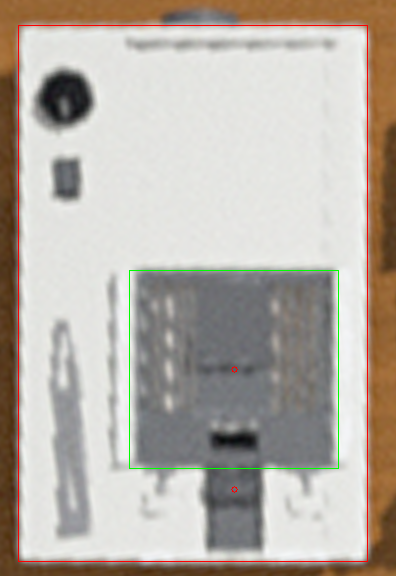

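The frame fits: the rectangle measures 194x299 mm, the deck is at z 81, the pad is at (-100.6,-0.4) and z 93, and the warped outlines line up, with the step face edge at pixel (232,368). Next I close the gripper, go over the pad and probe for contact.

```bash
cat >> h.py <<'E'
O=np.array([565.6,46.3]);yaw=-0.1168
a=np.array([np.cos(yaw),np.sin(yaw)]);y=np.array([-a[1],a[0]])
Z=np.array([0,0,-1.])
def R(s=1):
    x=s*np.r_[a,0];return np.stack([x,np.cross(Z,x),Z],1)
def W(lx,ly,tipz): return np.r_[O+lx*a+ly*y,tipz+ctrl.tcp_to_tips]
def rep(tag=''):
    s=sensors.read_state();d=s['eef_pos'][:2]-O
    print(tag,'t%.1f'%s['t'],'loc',(d@a).round(1),(d@y).round(1),'tip',(s['eef_pos'][2]-ctrl.tcp_to_tips).round(1),'F',np.round(s['force'],1));return s
E
python3 - <<'E'
from h import *
ctrl.gripper_to(0,40);print(ctrl.tcp_to_tips,sensors.read_state()['grip_width'])
q=sensors.read_state()['q'];c=[]
for s in(1,-1):
    j=ctrl.solve_ik(W(-102,0,200),R(s));print(s,j)
    if j is not None:c.append((np.abs(np.array(j)-q).max(),s))
s=min(c)[1];print(s)
ctrl.move_ptp(W(-102,0,200),R(s));ctrl.move_l(W(-102,0,108));ctrl.hold(.3);rep('above')
print(ctrl.move_l(W(-102,0,89.5),vel=10,threshold=2));rep('contact')
E
```

```text
25.0 0.07291155821662913
1 [-6.06026547e-02  5.31382563e-03  1.83054480e+00 -4.44089210e-16
  1.30573403e+00  1.62699367e+00]
-1 [-6.06026547e-02  5.31382563e-03  1.83054480e+00 -4.44089210e-16
  1.30573403e+00 -1.51459898e+00]
-1
above t4.1 loc -101.4 0.1 tip 108.9 F [-0.3 -0.2  0.4]
True
contact t5.4 loc -101.9 -0.0 tip 93.7 F [ 0.5 -0.3  2.6]
```

Contact came at tip z 93.7, where the pad should be. Now I press in small steps.

```bash
python3 - <<'E'
from h import *
for z in (91.5,90,89,88,87,86):
    hit=ctrl.move_l(W(-102,0,z),vel=10,threshold=20);ctrl.hold(.15);s=rep(f'{z} {hit}')
    if hit or s['force'][2]>13:break
im,d=optics.grab_frame('top');cv2.imwrite('pics/p.png',cv2.resize(im[90:260,170:340,::-1],None,fx=3.4,fy=3.4))
im,d=optics.grab_frame('scene');X=cloud('scene',d);cv2.imwrite('pics/p2.png',cv2.resize(im[140:280,160:350,::-1],None,fx=4,fy=4))
E
```

```text
91.5 False t5.8 loc -101.2 0.0 tip 92.0 F [2.8 0.  3.8]
90 False t6.3 loc -100.7 0.0 tip 90.7 F [ 4.2 -0.7  4.9]
89 False t6.7 loc -100.4 0.0 tip 89.9 F [ 5.6 -0.6  4.9]
88 False t7.1 loc -100.8 0.0 tip 88.7 F [ 3.5 -0.2  6.2]
87 False t7.5 loc -100.7 0.0 tip 88.2 F [ 2.5 -0.8  9.2]
86 False t7.9 loc -100.6 0.0 tip 88.1 F [ 1.1 -0.5 15.7]
```

View pics/p2.png

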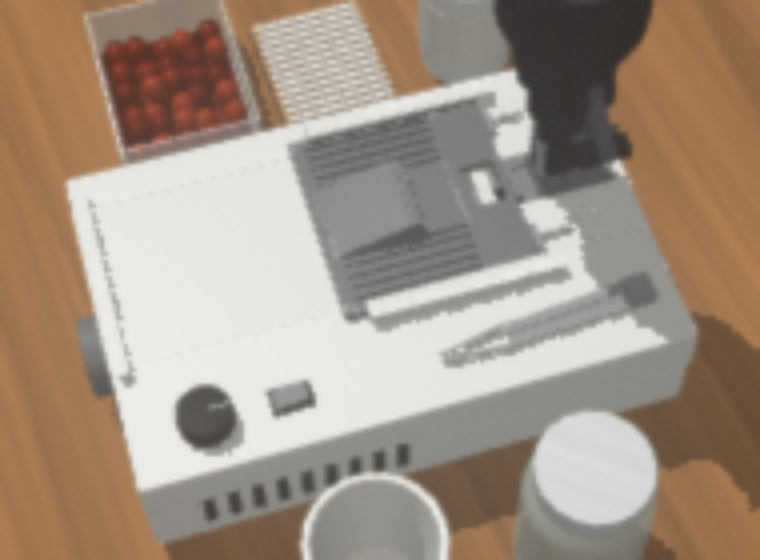

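The tab is at its stop and the picture shows the cover has sprung back: its near edge is now clear of the tab and white shows through its slot at (485,185). I lift, go behind the step face (now at about x -23) and find contact.

```bash
python3 - <<'E'
from h import *
ctrl.move_l(W(-102,0,115),vel=60);ctrl.move_l(W(-50,0,115));
ctrl.hold(.2);rep('over')
im,d=optics.grab_frame('scene');X=cloud('scene',d);
print(ctrl.move_l(W(-50,0,87.5),vel=40,threshold=4));ctrl.hold(.1);rep('down')
print(ctrl.move_l(W(-15,0,87.5),vel=20,threshold=1.8));rep('contact')
E
```

```text
over t9.3 loc -51.2 0.1 tip 114.6 F [-0.2 -0.4 -0.6]
False
down t10.3 loc -49.7 0.0 tip 87.8 F [-0.5 -0.4 -0.8]
True
contact t11.3 loc -31.1 -0.1 tip 87.0 F [0.9 0.4 0. ]
```

```bash
python3 - <<'E'
from h import *
s=rep();lx=(s['eef_pos'][:2]-O)@a
print(ctrl.move_l(W(lx-1,0,89),vel=20))
for x in (-10,20,45,71):
    h=ctrl.move_l(W(x,0,89),vel=35,threshold=12);rep(f'{x} {h}')
    if h:break
ctrl.hold(.2);rep()
im,d=optics.grab_frame('scene');cv2.imwrite('pics/q2.png',cv2.resize(im[140:280,160:350,::-1],None,fx=4,fy=4))
E
```

```text
t11.3 loc -31.1 -0.1 tip 87.0 F [0.9 0.4 0. ]
False
-10 False t12.4 loc -9.6 -0.0 tip 89.1 F [ 0.5  0.8 -0.5]
20 False t13.4 loc 20.4 -0.0 tip 89.1 F [ 0.1 -0.8  1.1]
45 False t14.3 loc 45.4 -0.0 tip 89.1 F [-0.  -0.7  0.8]
71 False t15.2 loc 71.4 -0.0 tip 89.0 F [-0.1  0.5 -0.5]
 t15.4 loc 71.0 0.0 tip 89.1 F [ 0.2 -0.3  0.6]
```

View pics/q2.png

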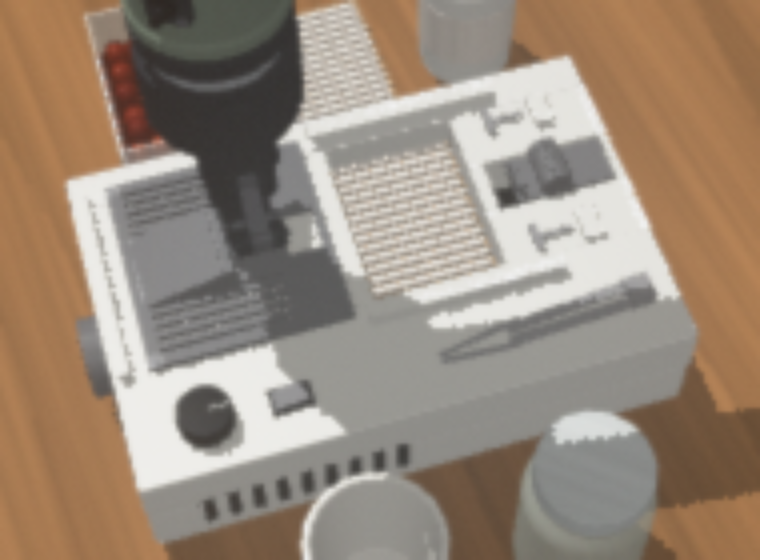

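The cover lies on the rear deck with the opening at (420,220) uncovered. I back off, rise and measure the cover's place.

```bash
python3 - <<'E'
from h import *
ctrl.move_l(W(62,0,89.5),vel=40);ctrl.move_l(W(62,0,180));ctrl.move_l(W(-150,0,260),vel=200);ctrl.hold(.3);rep()
im,d=optics.grab_frame('scene');X=cloud('scene',d)
L=np.stack([(X[...,:2]-O)@a,(X[...,:2]-O)@y,X[...,2]],-1)
c=im.astype(int);q=(L[...,0]>22)&(L[...,0]<146)&(abs(L[...,1])<64)&(L[...,2]>70)&(L[...,2]<105)&(c.max(2)<150)
m=cv2.morphologyEx(q.astype(np.uint8),cv2.MORPH_OPEN,np.ones((3,3)))>0
P=L[m];print(m.sum(),cv2.minAreaRect(P[:,:2].astype(np.float32)),P[:,:2].min(0),P[:,:2].max(0))
f=P[P[:,2]<92];A=np.c_[f[:,:2]-[80,0],np.ones(len(f))];print('plane',np.linalg.lstsq(A,f[:,2],rcond=None)[0])
t=(abs(L[...,1])<15)&(abs(L[...,0]+102)<12);print('pad top',np.percentile(L[t][:,2],95))
cv2.imwrite('pics/r.png',cv2.resize(im[140:280,160:350,::-1],None,fx=4,fy=4))
E
```

```text
t18.1 loc -149.8 -0.1 tip 259.6 F [-0.5  0.8 -0.1]
2176 ((83.38158416748047, -0.2839698791503906), (107.09117126464844, 117.49931335449219), 0.008281616494059563) [ 29.83237234 -59.02734162] [136.93152629  58.4636889 ]
plane [ 6.71263687e-03 -3.64797748e-03  8.46675680e+01]
pad top 502.5123920828055
```

View pics/r.png

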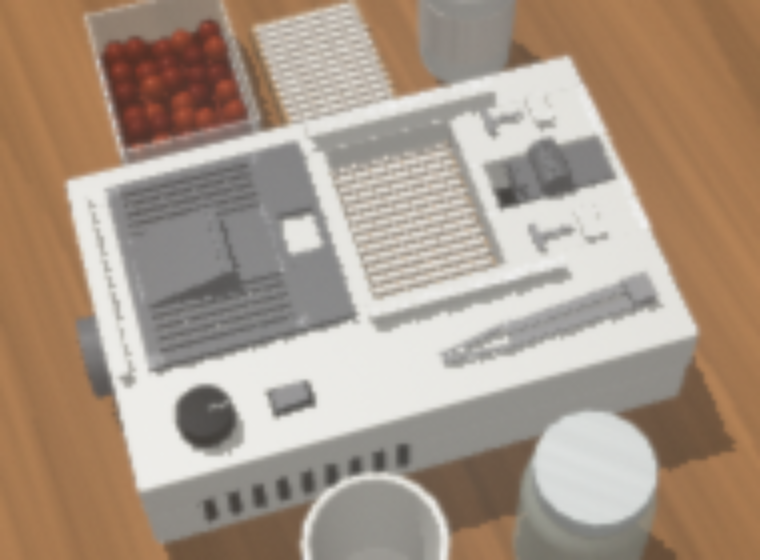

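The cover lies flat at about x 83, y 0 (top at z 84.7), and its near edge at (330,235) is clear of the opening. The tab pad at (548,165) stands up again, the arm is clear, and the bystanders in view have not moved.

```bash
python3 -c "
from plant import ctrl
print(ctrl.finish_job())"
```

```text
the job is handed in; nothing more can be done
None
```

I pressed the tab until the cover sprang loose and pushed the cover back; it now lies flat on the rear deck at about x +83 mm, y 0, with the opening uncovered and the tab sprung back, and the job is handed in (no verdict was returned).

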